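Set the throwing gauge to the sample candle holder

ROBOT

A 6-joint arm with a two-finger parallel gripper is mounted at the origin on the work surface. World frame = base frame: x ahead of the robot, y to its left, z up, the work surface at z = 0. Lengths are in m, angles in rad, forces in N, time in s.
With the tool pointing down it reaches from about 0.35 to 0.775 m from the base axis. Payload 7.3 kg.
Tool frame: the origin (TCP) lies between the finger pads; the fingertips stand 25 mm ahead of it and the grasp point (between the pads) lies 6 mm ahead of it; y points along the fingers, z is the direction in which the jaws open and shut, and the axes are right-handed (so a half turn about y gives the same grasp; the last joint's range is limited). The gripper opens to 92 mm and grips with 3 to 60 N. Pads are 19 mm wide; open, the fingers measure 130 mm over their backs; the gripper's body (75 mm by 190 mm) begins 47 mm behind the grasp point.
Start: joints at [1.055, 0.342, 1.524, -0, 1.275, -0.146], TCP at [0.19, 0.49, 0.252] pointing down, gripper open.
Joint ranges: [-2.53, 2.53], [-0.77, 2.02], [0.04, 2.7], [-1, 4.14], [0.28, 2.66], [-3.11, 3.11]. Speed limits (rad/s): [2.57, 2.57, 3.14, 3.14, 3.14, 3.14].

INTERFACE

Orientations are given as [roll, pitch, yaw] about the fixed x, y, z axes, in that order (R = Rz(yaw) Ry(pitch) Rx(roll)).
In Python, from cell import sensors, read_camera, hand_in gives the robot as it stands. The module is installed in compiled form; this text tells all that it offers.
- The arm moves only by the tool send_rows, never from a script. Its argument "motion" is a list that holds one entry, the list of rows, each a list of 4 numbers: the shift along the tool's x, y, z in m, then the turn about the tool's y in degrees. In form: [[[tx, ty, tz, twist], ...]]. A call has 1 to 8 rows; each row is the pose to reach, as a shift and turn from the pose measured when the call began, along the tool's axes at that moment; what a row does not reach only later rows make up. A row lasts 1/10 s, in which the tool goes at most 50 mm and 8.59 degrees, less where a joint would pass 70% of its speed; a pose out of reach is approached as far as the arm can. A call with a gripper value outside its range is refused whole. "gripper" is the opening, from 0 (shut) to 1 (fully open), set as the call begins (left out, the last holds). The fingers move at their own pace and stop on an object; "grip_force" is the grip in N (left out, the last holds). Time passes only in rows, so rows that repeat a pose let the fingers close. It gives the time, the measured TCP pose, the force and the opening at its end, in the units of the state.
- sensors.observe(): the state, without advancing time (a new reading comes with each control period).
- read_camera(name): name is "side" or "top"; returns a dict with "frame" (400x640x3 uint8, red, green, blue), "fx", "fy", "cx", "cy" (pixels), "extrinsics" (4x4, takes a point from world to camera coordinates). Camera axes: x right, y up, looking along -z (the intrinsics and any distortion apply to the point x, -y, -z); pixel columns grow to the right and rows downward; lengths in m; the calibration is good to about 2 mm. A picture is of the moment at which its call begins. There is no depth.
- hand_in(): hands the job in, once; it reports no verdict.
The state is a dict: "time": time; "qpos": joint angles; "qvel": joint speeds; "joint_efforts": joint torques, N m; "tool_pos": TCP position; "tool_rot": TCP orientation; "contact_force": force on the tool from outside, world axes, zero at the start; "torque": the same for the moment, N m; "opening": finger opening in m.
Only numpy, scipy, OpenCV 4.12 (cv2) and the standard library are available. Lean on these libraries where they do the work, as an engineer would, in place of code of your own. Each camera call takes 0.05 s, during which the arm holds its last target.

TASK

Slip the taller of the two terracotta candle holders, foot down, over the banding wheel's spindle, seat it flat on the wheel head without dropping it, and let go. Then set the throwing gauge to it: grip the gauge rod's block and draw the rod straight up out of its post, without jamming so that the heavy foot lifts, tips or drags, until the pointer is level with the holder's top rim, pointing at it but not touching. Finish still holding the rod there (its clamp screw is loose, it drops if let go) for me to tighten the screw, and leave the other things where they are.

Things in the scene. Friction and masses are not known exactly. Their poses are not given: they have to be found in the camera images.
- tall_holder: taller of two spool-shaped terracotta candle holders upright on a plywood board (280x120x18 mm). 80 mm high; foot flange 56 mm across, 13 high; waist 34 across; top flange 52 across, 18 high, upright sides, to grip from above; 22 mm bore right through along its axis. About 0.22 kg. Origin: centre of underside; z up the bore
- tall_holder_rim (a point): centre of the top face of the tall holder, 80 mm above its origin, on the bore's axis; z along the bore
- short_holder: the other terracotta candle holder on the ware board, same shape and widths but only 55 mm high; leave it alone. The two stand about 140 mm apart in either order. Origin: centre of its underside
- seat (a point): centre of the flat top of the banding wheel's head (aluminium disc 180 mm across, 14 thick; height clamped, 110 to 130 mm above the table; turns with slight friction; foot bolted down). z up the wheel's axis. An upright steel spindle rises here: 19 mm across, 43 tall, last 7 mm tapered
- spindle_tip (a point): centre of the top of the spindle, 43 mm above the seat
- gauge: throwing gauge without its rod: round dark steel foot 120 mm across, 18 thick, loose on the table beside the wheel (2 kg), with an upright dark steel post 30 mm across, top 125 mm above the table, bored 17.5 mm down its middle. Small loose clamp screw on the post's side. Origin: centre of the foot's underside; z up the bore
- post_top (a point): centre of the mouth of the bore, on the post's top, 125 mm above the gauge's origin
- rod: gauge's steel rod, 0.32 kg: 16 mm round, 104 mm deep in the post, slides and turns freely, falls if let go; on top a 24x24 mm block 40 mm high, at start resting on the post. Grip the block across local y from above. 5 mm pointer from mid block along +x, aimed at the wheel's axis within 0.2 rad; 20 mm stub along -x. Origin: on axis, centre of the block's underside; z up
- pointer_tip (a point): tip of the pointer, 117.5 mm along x and 20 mm above the rod's origin; the point to bring level with the holder's rim. It is about 12 mm clear of the top flange of a holder on the spindle
- water_bottle: clear water bottle with a blue cap, 64 mm across, 200 mm high, standing to the right beyond the gauge; leave it alone. Origin: centre of its underside
- slip_bowl: small white bowl 116 mm across, 48 mm high, beyond the wheel; leave it alone. Origin: centre of its underside
- glaze_brush: brush with a wooden handle lying on the table to the right, near the robot; leave it alone. Origin: on its underside, x along the brush
There are look-alikes about, which are no part of the job. What is shaped like the rod but blue is not meant.

How it is judged:
On the way:
1. the tall holder sits flat on the wheel head over the spindle, upright, at rest and let go (horizontal distance between tall_holder and seat below 0.005 m and z of tall_holder in the frame of seat between -0.003 and 0.003 m and z of tall_holder_rim in the frame of seat above 0.075 m and angle between tall_holder's own z axis and vertical below 0.05 rad and contact force between the fingers and tall_holder below 0.1 N and linear speed of tall_holder below 0.02 m/s), for 0.2 s.
At the end, for the whole second after the job is handed in: Tall holder flat (3 mm) and upright on the head, let go; fingers hold the rod still, in line with the bore, under 15 N on the post, tip level with the rim within 4 mm, under 55 mm from its axis, no touch; gauge foot flat, within 15 mm of its start; other things within 30 mm (horizontal distance between tall_holder and seat below 0.005 m and z of tall_holder in the frame of seat between -0.003 and 0.003 m and z of tall_holder_rim in the frame of seat above 0.075 m and angle between tall_holder's own z axis and vertical below 0.05 rad and contact force between each of the arm, the fingers, rod and tall_holder below 0.1 N and z of pointer_tip in the frame of tall_holder_rim between -0.004 and 0.004 m and horizontal distance between pointer_tip and tall_holder_rim below 0.055 m and horizontal distance between rod and post_top below 0.006 m and angle between the z axis of rod and the z axis of gauge, either way round below 0.06 rad and contact force between the fingers and rod above 1 N and contact force between rod and gauge below 15 N and linear speed of rod below 0.02 m/s and height (world z) of gauge below 0.004 m and angle between gauge's own z axis and vertical below 0.04 rad and distance of gauge from where it was at the start of the episode below 0.015 m and distance of each of short_holder, water_bottle, slip_bowl, glaze_brush from where it was at the start of the episode below 0.03 m); the arm keeps its last pose, push and grip.
It fails at once if the tall holder is dropped (linear speed of tall_holder above 0.6 m/s and contact force between the fingers and tall_holder below 0.05 N).
It fails at once if the rod jams and lifts or tips the gauge's foot (height (world z) of gauge above 0.006 m or angle between gauge's own z axis and vertical above 0.08 rad).
It fails at once if another thing on the table is knocked about (distance of any of short_holder, water_bottle, slip_bowl, glaze_brush from where it was at the start of the episode above 0.03 m).
It also fails if it takes over 64 s, if anything falls off the work surface, if the arm or the gripper's body presses on something with over 40 N, if the wrist force passes 120 N, or if a joint passes its speed limit or range.

## Working session

There is one attempt and no reset: what is moved stays moved. The work goes in short steps, Python scripts to look and compute and a tool call to move; the robot and the scene stay as the last step left them, time stands still between calls to the robot, and variables do not carry over. Pictures are saved under pics/ and viewed, and the job is handed in when it is done.

Besides the shell and the picture viewer there is one more tool, called in YAML: its name, and indented under it one key for each argument. send_rows: Moves the arm, as the interface text tells. Its arguments: {"type":"object","properties":{"motion":{"type":"array"},"gripper":{"type":"number"},"grip_force":{"type":"number"}},"required":["motion"]}

```bash
mkdir -p pics; cat > h.py <<'E'
import numpy as np, cv2, json
from cell import sensors, read_camera, hand_in
def snap(name,out=None):
    c=read_camera(name); f=c["frame"]
    if out: cv2.imwrite(f"pics/{out}.png",cv2.cvtColor(f,cv2.COLOR_RGB2BGR))
    np.savez(f"pics/{name}.npz",**{k:np.array(v) for k,v in c.items()})
    return c
def load(name): 
    d=np.load(f"pics/{name}.npz"); return {k:d[k] for k in d.files}
def ray(c,u,v):
    E=np.array(c["extrinsics"]);R=E[:3,:3];t=E[:3,3]
    d=np.array([(u-c["cx"])/c["fx"],-(v-c["cy"])/c["fy"],-1.0])
    o=-R.T@t; d=R.T@d; return o,d/np.linalg.norm(d)
def onz(c,u,v,z):
    o,d=ray(c,u,v); return o+d*(z-o[2])/d[2]
def proj(c,p):
    E=np.array(c["extrinsics"]);q=E[:3,:3]@np.array(p)+E[:3,3]
    return np.array([c["cx"]+c["fx"]*q[0]/-q[2], c["cy"]+c["fy"]*(-q[1])/-q[2]])
def tri(c1,p1,c2,p2):
    o1,d1=ray(c1,*p1);o2,d2=ray(c2,*p2)
    A=np.stack([d1,-d2],1);s=np.linalg.lstsq(A,o2-o1,rcond=None)[0]
    a=o1+d1*s[0];b=o2+d2*s[1];return (a+b)/2,np.linalg.norm(a-b)
E
python3 - <<'E'
from h import *
for n in("side","top"):
    c=snap(n,n+"0"); print(n,{k:v for k,v in c.items() if k not in("frame",)}); o,d=ray(c,320,200);print(o,d)
print(sensors.observe())
E
```

```text
side {'fx': 438.5933726839879, 'fy': 438.5933726839879, 'cx': 318.04179437782165, 'cy': 205.14815387510112, 'extrinsics': array([[ 0.69455966, -0.71939446, -0.00764855, -0.42744556],
       [ 0.54982621,  0.52392881,  0.65053035, -0.35798301],
       [-0.46398063, -0.45603751,  0.75944174, -1.01635607],
       [ 0.        ,  0.        ,  0.        ,  1.        ]])}
[ 0.02214535 -0.58344085  1.0014727 ] [ 0.47349811  0.45893923 -0.75178077]
top {'fx': 399.9344854739793, 'fy': 399.9344854739793, 'cx': 313.58260252921497, 'cy': 199.48905594135599, 'extrinsics': array([[ 0.02916501, -0.99952011, -0.01043817, -0.0341662 ],
       [ 0.99046007,  0.0274905 ,  0.13503006, -0.56498307],
       [-0.13467831, -0.01427674,  0.99078652, -1.11297703],
       [ 0.        ,  0.        ,  0.        ,  1.        ]])}
[ 0.41069576 -0.03450782  1.1786557 ] [ 0.13386357 -0.00179657 -0.99099814]
{'time': 0.1, 'qpos': array([ 1.05499556e+00,  3.42660419e-01,  1.52487745e+00, -2.10193833e-05,
        1.27540626e+00, -1.45989142e-01]), 'qvel': array([ 5.61744024e-04, -1.22901524e-03, -3.23593420e-03,  1.94965832e-05,
        4.09288165e-04,  1.51333801e-04]), 'joint_efforts': array([ 1.85147575e-03, -4.32005632e+01, -2.44695085e+01,  7.20388046e-02,
        5.26151061e-02, -2.58874769e-05]), 'tool_pos': array([0.18957974, 0.48924107, 0.25112598]), 'tool_rot': array([-1.57213634e+00,  1.76712928e-04, -3.69805610e-01]), 'contact_force': array([1.08711075, 0.20492424, 0.10784403]), 'torque': array([-0.02306603,  0.03116329,  0.0165443 ]), 'opening': 0.09188514738205858}
```

View pics/side0.png

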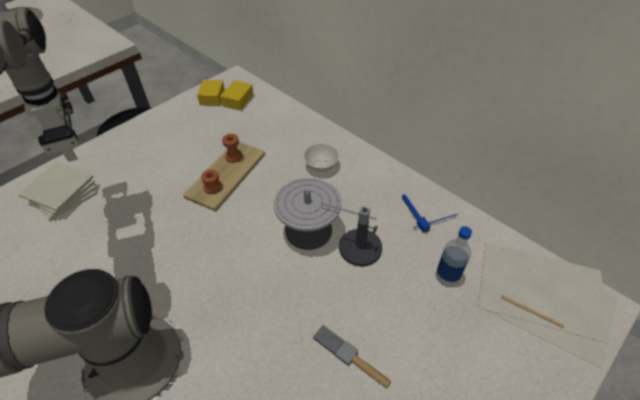

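View pics/top0.png

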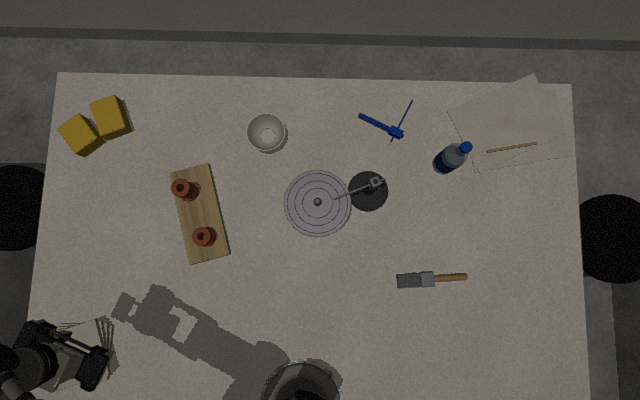

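Side view: two terracotta holders at about (232,147) and (211,181). The wheel spindle is at (307,195), the grey rod block at (364,213), and a blue look-alike rod at (423,222). I'll check crops next.

```bash
python3 - <<'E'
from h import *
s=load("side");t=load("top")
def crop(c,x0,y0,w,h,k): return cv2.resize(cv2.cvtColor(c["frame"][y0:y0+h,x0:x0+w],cv2.COLOR_RGB2BGR),None,fx=k,fy=k,interpolation=cv2.INTER_CUBIC)
a=crop(s,190,125,65,75,5);b=crop(t,165,160,65,75,5)   # 325x375
c=crop(s,265,165,130,100,3);d=crop(t,275,160,130,100,3)
cv2.imwrite("pics/cropA.png",np.hstack([a,b])); cv2.imwrite("pics/cropB.png",np.hstack([c,d]))
for n,c in(("side",s),("top",t)):
    hsv=cv2.cvtColor(c["frame"],cv2.COLOR_RGB2HSV)
    m=((hsv[...,0]<12)&(hsv[...,1]>120)&(hsv[...,2]>40)).astype(np.uint8)
    k,l,st,ce=cv2.connectedComponentsWithStats(m)
    for i in range(1,k):
        if st[i,4]>40: print(n,st[i],ce[i])
E
```

```text
side [223 134  19  28 331] [231.6102719  147.79758308]
side [202 170  19  23 330] [210.83636364 181.3       ]
top [171 179  26  22 329] [183.19756839 189.13069909]
top [192 227  24  20 292] [202.93150685 236.20547945]
```

View pics/cropA.png

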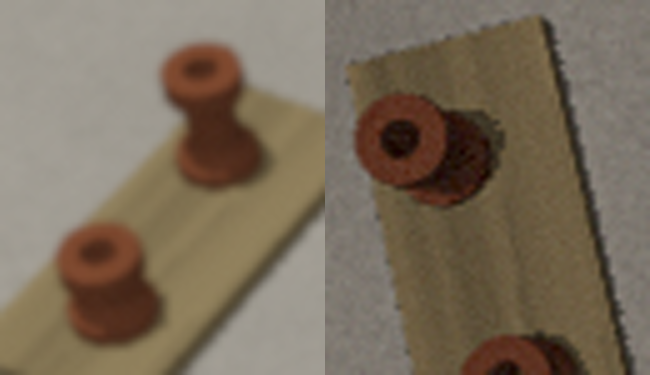

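View pics/cropB.png

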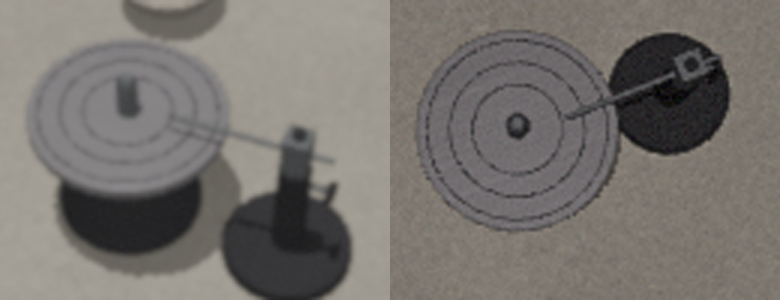

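Tall holder is the far one: side crop at (203,66), so px (230,138), with a visibly longer waist. The candidates are:
- tall holder at side (232,147)
- short holder at side (211,181)
- grey rod block at side (364,213)
- blue rod at (423,222), not meant

Now for precise positions.

```bash
python3 - <<'E'
from h import *
s=load("side");t=load("top")
# bright top faces
def face(c,x0,y0,x1,y1,k=8):
    f=cv2.resize(c["frame"][y0:y1,x0:x1],None,fx=k,fy=k,interpolation=cv2.INTER_CUBIC)
    hsv=cv2.cvtColor(f,cv2.COLOR_RGB2HSV)
    m=((hsv[...,0]<14)&(hsv[...,1]>110)).astype(np.uint8)
    print("V pct",np.percentile(hsv[...,2][m>0],[5,25,50,75,95]))
    v=hsv[...,2]
    th,_=cv2.threshold(v[m>0].reshape(-1,1),0,255,cv2.THRESH_OTSU)
    mm=((m>0)&(v>th)).astype(np.uint8)
    cs,_=cv2.findContours(mm,cv2.RETR_EXTERNAL,cv2.CHAIN_APPROX_NONE)
    q=max(cs,key=cv2.contourArea);h=cv2.convexHull(q)
    e=cv2.fitEllipse(h)
    return ((e[0][0]+.5)/k-.5+x0,(e[0][1]+.5)/k-.5+y0),(e[1][0]/k,e[1][1]/k),e[2],th
for nm,c,b in(("tall side",s,(218,128,250,168)),("tall top",t,(165,172,205,208)),("short side",s,(196,164,226,200)),("short top",t,(186,220,222,254))):
    e=face(c,*b);z=.098 if "tall" in nm else .073
    print(nm,e,onz(c,*e[0],z))
# expected projected sizes
import itertools
def circ(c,p,r):
    a=np.linspace(0,2*np.pi,60);P=np.array([proj(c,(p[0]+r*np.cos(x),p[1]+r*np.sin(x),p[2])) for x in a]);return cv2.fitEllipse(P.astype(np.float32))
p=onz(t,180,188,.098);print(circ(t,p,.026),circ(s,p,.026))
# wheel disc from top: edges
g=cv2.cvtColor(t["frame"],cv2.COLOR_RGB2GRAY)
# spindle and block pixels
for nm,z in(("z.12",.12),):
    pass
print("spindle tip tri",tri(s,(306.5,191),t,(317.3,201.5)))
E
python3 - <<'E'
import sys;sys.path.insert(0,'.')
import os;os.chdir('.')
from h import *
s=load("side");t=load("top")
def crop(c,x0,y0,w,h,k): return cv2.resize(cv2.cvtColor(c["frame"][y0:y0+h,x0:x0+w],cv2.COLOR_RGB2BGR),None,fx=k,fy=k,interpolation=cv2.INTER_CUBIC)
cv2.imwrite("pics/cropC.png",np.hstack([crop(s,290,180,40,40,10),crop(t,300,182,40,40,10)]))
cv2.imwrite("pics/cropD.png",np.hstack([crop(s,345,200,40,55,10),crop(t,325,165,40*2//2,55,10)]))
E
```

```text
V pct [ 70.  74.  84. 111. 126.]
tall side ((229.74581623077393, 138.99359226226807), (10.166338920593262, 15.621126174926758), 79.427001953125, 97.0) [0.57959113 0.34756834 0.098     ]
V pct [33. 46. 79. 93. 98.]
tall top ((179.67813682556152, 187.22825050354004), (18.104894638061523, 18.940391540527344), 33.70069122314453, 67.0) [0.58137335 0.34995579 0.098     ]
V pct [ 71.  78.  88. 118. 127.]
short side ((209.27945804595947, 175.37937831878662), (11.74957275390625, 17.306251525878906), 71.7376480102539, 99.0) [0.45041708 0.28855003 0.073     ]
V pct [34. 50. 89. 93. 98.]
short top ((201.54962539672852, 236.7912540435791), (18.559579849243164, 22.07185935974121), 135.9054718017578, 68.0) [0.44841167 0.28787194 0.073     ]
((180.00094604492188, 188.0298309326172), (18.32139015197754, 19.22545051574707), 51.377342224121094) ((229.37841796875, 138.9183349609375), (10.825044631958008, 16.894155502319336), 81.09523010253906)
spindle tip tri (array([ 0.54314227, -0.02984485,  0.17092269]), np.float64(0.0008847135494303195))
```

View pics/cropC.png

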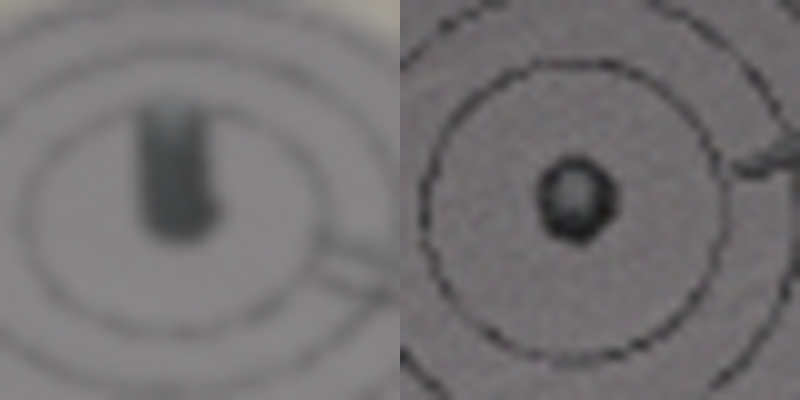

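View pics/cropD.png

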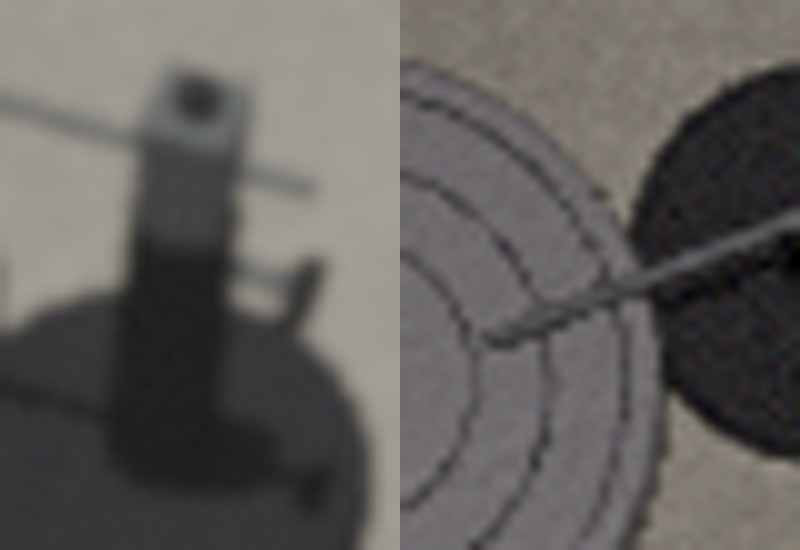

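```bash
cat > rings.py <<'E'
from h import *
def ringfit(c,p0,r0,z,name=None):
    """find dark groove radially around the predicted centre; fit ellipse; returns centre,axes"""
    g=cv2.GaussianBlur(cv2.cvtColor(c["frame"],cv2.COLOR_RGB2GRAY),(0,0),0.7).astype(np.float32)
    pts=[]
    for a in np.linspace(0,2*np.pi,120,endpoint=False):
        rr=np.arange(r0-.007,r0+.007,.00025)
        P=np.array([proj(c,(p0[0]+r*np.cos(a),p0[1]+r*np.sin(a),z)) for r in rr],np.float32)
        v=cv2.remap(g,P[:,0].reshape(1,-1),P[:,1].reshape(1,-1),cv2.INTER_CUBIC)[0]
        i=np.argmin(v)
        if 3<i<len(rr)-4 and np.median(v)-v[i]>4: pts.append(P[i])
    pts=np.array(pts,np.float32)
    for _ in range(4):
        e=cv2.fitEllipse(pts)
        R=cv2.getRotationMatrix2D((0,0),e[2],1)[:,:2]
        q=(pts-e[0])@R.T
        d=np.hypot(q[:,0]/(e[1][0]/2),q[:,1]/(e[1][1]/2))
        k=abs(d-1)<max(2.5*np.median(abs(d-1)),.01)
        pts=pts[k]
    return e,len(pts),pts
E
python3 - <<'E'
from rings import *
s=load("side");t=load("top")
p0=np.array([.5435,-.0305]); 
for z in (.12,.13):
  for r in (.0385,):
    es,ns,_=ringfit(s,p0,r,z);et,nt,_=ringfit(t,p0,r,z)
    print(z,es,ns,et,nt); print(tri(s,es[0],t,et[0]))
# outer ring as seen: estimate grooves radius
for u,v in ((302.2,202.6),(332.4,202.6)): print(onz(t,u,v,.125))
E
```

```text
0.12 ((307.03240966796875, 201.1536102294922), (23.605968475341797, 29.825469970703125), 85.10606384277344) 31 ((316.9945068359375, 202.69052124023438), (29.795623779296875, 30.055936813354492), 89.15315246582031) 98
(array([ 0.54515689, -0.02869596,  0.12883831]), np.float64(0.0001353439897800751))
0.13 ((307.1117248535156, 201.49815368652344), (22.555702209472656, 30.05797004699707), 88.07646179199219) 51 ((316.98211669921875, 202.69297790527344), (29.782785415649414, 30.053577423095703), 81.1572036743164) 96
(array([ 0.5453773 , -0.02867175,  0.12724219]), np.float64(0.0001935145592444711))
[0.54474197 0.0106657  0.125     ]
[ 0.54697392 -0.06951088  0.125     ]
```

```bash
python3 - <<'E'
from h import *
s=load("side");t=load("top")
print("hole",tri(s,(364.3,209.3),t,(374.7,181.3)), onz(s,364.3,209.3,.165),onz(t,374.7,181.3,.165))
print("tip top z.145",onz(t,325+.5*(485-400+0)/5*1-.5+0,165+34/1-.5,.145))
# pointer line in top crop D: from (490-400,340) to (800-400,215)
a=onz(t,325+9.0-.5,165+34-.5,.145);b=onz(t,325+40-.5,165+21.8-.5,.145);print(a,b,np.degrees(np.arctan2(*(a-b)[[1,0]])))
# stub end in side, tip in top; gauge foot centre from top
g=t["frame"].max(2);m=((g<60)).astype(np.uint8)[165:220,335:400]
cs,_=cv2.findContours(m,cv2.RETR_EXTERNAL,cv2.CHAIN_APPROX_NONE);q=max(cs,key=cv2.contourArea);e=cv2.minEnclosingCircle(q);print(e,cv2.contourArea(q));print(onz(t,e[0][0]+335,e[0][1]+165,.018))
E
```

```text
hole (array([ 0.59978597, -0.17541025,  0.16860284]), np.float64(0.001154037269686907)) [ 0.60281514 -0.17393538  0.165     ] [ 0.59999706 -0.17554034  0.165     ]
tip top z.145 [ 0.5552088  -0.07016406  0.145     ]
[ 0.55524493 -0.07146702  0.145     ] [ 0.58971628 -0.1517966   0.145     ] 113.22533101474812
((32.36046600341797, 26.011627197265625), 20.282747268676758) 1028.0
[ 0.59792861 -0.17475244  0.018     ]
```

```bash
cat >> h.py <<'E'
def go(x,y,z,yawdeg=None):
    s=sensors.observe();p=s["tool_pos"];r,pi,yw=s["tool_rot"]
    from scipy.spatial.transform import Rotation as Ro
    R=Ro.from_euler("xyz",[r,pi,yw]).as_matrix()
    d=R.T@(np.array([x,y,z])-p)
    tw=None if yawdeg is None else -((yawdeg-np.degrees(yw)+180)%360-180)
    print("t",round(s["time"],2),"pos",p.round(4),"rpy",np.degrees([r,pi,yw]).round(2),"F",s["contact_force"].round(2),"op",round(s["opening"],4)," => d(mm)",(d*1000).round(1),"twist",tw)
E
python3 -c "
from h import *
go(.5805,.349,.2,-68)"
```

```text
t 0.1 pos [0.1896 0.4892 0.2511] rpy [-9.008e+01  1.000e-02 -2.119e+01] F [1.09 0.2  0.11] op 0.0919  => d(mm) [415.2  51.   10.6] twist 46.811699309786945
```

send_rows:
  motion:
    - [[0.03,0.0,0.0,4],[0.075,0.0,0.002,10],[0.12,0.0,0.003,17],[0.165,0.005,0.005,24],[0.21,0.01,0.006,31],[0.255,0.02,0.008,38],[0.3,0.03,0.009,45],[0.345,0.04,0.01,46.8]]
  gripper: 1
  grip_force: 15

```text
time: 0.9
tool_pos: [0.5163, 0.3728, 0.2102]
tool_rot: [-1.573, -0.001, -1.191]
contact_force: [-0.1, 1.2, -0.4]
opening: 0.0918
```

```bash
python3 -c "
from h import *
go(.5805,.349,.2,-68)"
```

```text
t 0.9 pos [0.5163 0.3728 0.2102] rpy [-9.011e+01 -5.000e-02 -6.822e+01] F [-0.08  1.18 -0.38] op 0.0918  => d(mm) [46.  10.1 50.8] twist -0.21500291905437052
```

send_rows:
  motion:
    - [[0.023,0.005,0.026,-0.2],[0.046,0.01,0.051,-0.2],[0.046,0.01,0.051,-0.2],[0.046,0.01,0.051,-0.2]]

```text
time: 1.3
tool_pos: [0.5807, 0.3485, 0.1989]
tool_rot: [-1.575, -0.001, -1.188]
contact_force: [-0.6, 0.1, -0.3]
opening: 0.0921
```

```bash
python3 - <<'E'
from h import *
go(.5805,.349,.095,-68)
s=snap("side","s1");t=snap("top","t1")
def crop(c,x0,y0,w,h,k): return cv2.resize(cv2.cvtColor(c["frame"][y0:y0+h,x0:x0+w],cv2.COLOR_RGB2BGR),None,fx=k,fy=k,interpolation=cv2.INTER_CUBIC)
cv2.imwrite("pics/c1.png",np.hstack([crop(s,180,80,100,120,4),crop(t,130,130,100,120,4)]))
E
```

```text
t 1.3 pos [0.5807 0.3485 0.1989] rpy [-9.023e+01 -3.000e-02 -6.809e+01] F [-0.56  0.1  -0.29] op 0.0921  => d(mm) [ -0.6 103.9   0.5] twist -0.09351828094600023
```

View pics/c1.png

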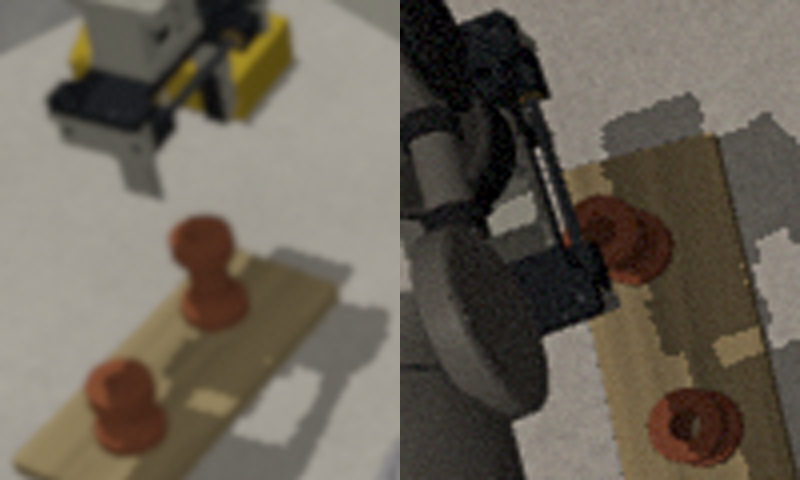

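Fingers are above the tall holder (side crop px about (230,140)), with the short one clear at (211,181). Descending.

send_rows:
  motion:
    - [[0,0.03,0,0],[0,0.06,0,0],[0,0.085,0,0],[0,0.098,0,0],[0,0.103,0,0],[0,0.104,0,0],[0,0.104,0,0]]

```text
time: 2.1
tool_pos: [0.58, 0.3499, 0.0975]
tool_rot: [-1.571, -0.0, -1.186]
contact_force: [0.5, 0.1, 0.7]
opening: 0.0919
```

```bash
python3 - <<'E'
from h import *
go(.5805,.349,.095,-68)
s=snap("side","s2");t=snap("top","t2")
def crop(c,x0,y0,w,h,k): return cv2.resize(cv2.cvtColor(c["frame"][y0:y0+h,x0:x0+w],cv2.COLOR_RGB2BGR),None,fx=k,fy=k,interpolation=cv2.INTER_CUBIC)
cv2.imwrite("pics/c2.png",np.hstack([crop(s,180,80,100,120,4),crop(t,130,130,100,120,4)]))
E
```

```text
t 2.1 pos [0.58   0.3499 0.0975] rpy [-9.002e+01 -3.000e-02 -6.795e+01] F [0.51 0.08 0.71] op 0.0919  => d(mm) [1.1 2.5 0.1] twist 0.049901626507505625
```

View pics/c2.png

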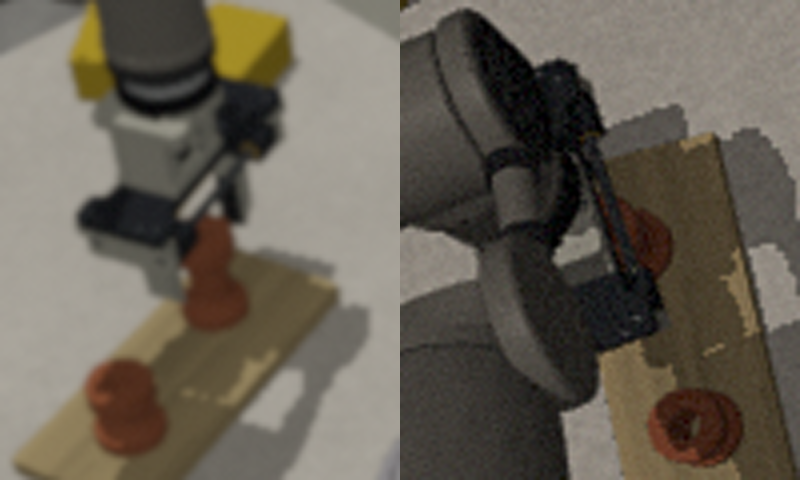

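Fingers straddle the top flange (side crop (215,240)). Closing.

send_rows:
  motion:
    - [[0.001,0.0025,0,0],[0.001,0.0025,0,0],[0.001,0.0025,0,0],[0.001,0.0025,0,0],[0.001,0.0025,0,0],[0.001,0.0025,0,0],[0.001,0.0025,0,0],[0.001,0.0025,0,0]]
  gripper: 0.45
  grip_force: 20

```text
time: 3.0
tool_pos: [0.5807, 0.349, 0.0952]
tool_rot: [-1.57, -0.0, -1.186]
contact_force: [1.4, 0.4, 0.3]
opening: 0.0518
```

send_rows:
  motion:
    - [[0,-0.005,0,0],[0,-0.02,0,0],[0,-0.045,0,0],[0,-0.075,0,0],[0,-0.105,0,0],[0,-0.135,0,0],[0,-0.16,0,0],[0,-0.172,0,0]]
  gripper: 0.4

```text
time: 3.8
tool_pos: [0.5811, 0.3493, 0.2713]
tool_rot: [-1.565, -0.0, -1.186]
contact_force: [-0.2, 1.2, -2.0]
opening: 0.0518
```

```bash
python3 - <<'E'
from h import *
go(.545,-.029,.272,-68)
s=snap("side","s3");t=snap("top","t3")
def crop(c,x0,y0,w,h,k): return cv2.resize(cv2.cvtColor(c["frame"][y0:y0+h,x0:x0+w],cv2.COLOR_RGB2BGR),None,fx=k,fy=k,interpolation=cv2.INTER_CUBIC)
cv2.imwrite("pics/c3.png",np.hstack([crop(s,180,60,100,120,4),crop(t,110,130,100,120,4)]))
E
```

```text
t 3.8 pos [0.5811 0.3493 0.2713] rpy [-8.969e+01 -1.000e-02 -6.796e+01] F [-0.21  1.18 -2.02] op 0.0518  => d(mm) [ 337.1   -1.6 -175.4] twist 0.03554758173265782
```

View pics/c3.png

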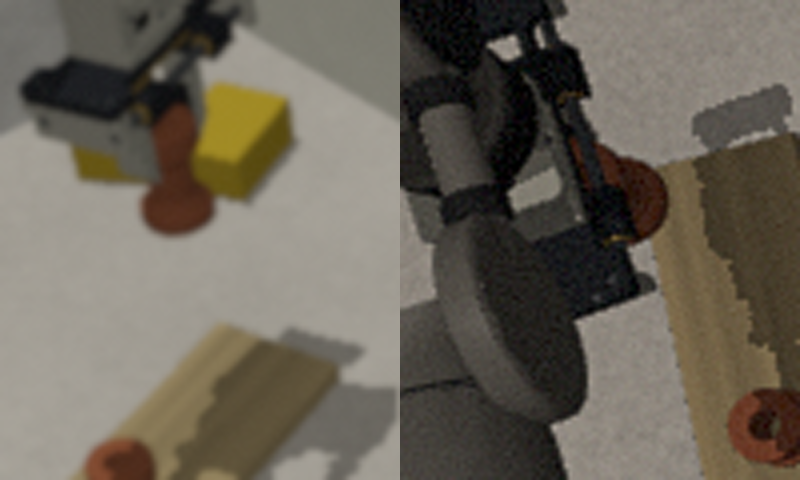

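The holder is lifted and upright in the fingers (side crop (178,170)). Carrying it over the wheel.

send_rows:
  motion:
    - [[0.015,0,-0.008,0],[0.045,0,-0.0235,0],[0.08,0,-0.042,0],[0.12,0,-0.0625,0],[0.16,0,-0.083,0],[0.2,0,-0.104,0],[0.24,0,-0.125,0],[0.275,0,-0.143,0]]

```text
time: 4.7
tool_pos: [0.5504, 0.0386, 0.2676]
tool_rot: [-1.569, 0.001, -1.187]
contact_force: [1.0, 0.5, -2.0]
opening: 0.0516
```

```bash
python3 - <<'E'
from h import *
go(.545,-.029,.272,-68)
E
```

```text
t 4.7 pos [0.5504 0.0386 0.2676] rpy [-8.991e+01  5.000e-02 -6.799e+01] F [ 0.99  0.46 -2.05] op 0.0516  => d(mm) [ 60.7  -4.5 -30.3] twist 0.006339718936033023
```

send_rows:
  motion:
    - [[0.022,0,-0.011,0],[0.042,-0.001,-0.021,0],[0.055,-0.002,-0.0275,0],[0.0607,-0.003,-0.0303,0],[0.0607,-0.003,-0.0303,0],[0.0607,-0.003,-0.0303,0]]

```text
time: 5.3
tool_pos: [0.545, -0.0281, 0.2702]
tool_rot: [-1.569, 0.002, -1.186]
contact_force: [0.1, 0.0, -1.4]
opening: 0.052
```

```bash
python3 - <<'E'
from h import *
go(.545,-.029,.272,-68)
s=snap("side","s4");t=snap("top","t4")
def crop(c,x0,y0,w,h,k): return cv2.resize(cv2.cvtColor(c["frame"][y0:y0+h,x0:x0+w],cv2.COLOR_RGB2BGR),None,fx=k,fy=k,interpolation=cv2.INTER_CUBIC)
cv2.imwrite("pics/c4.png",np.hstack([crop(s,260,110,100,130,4),crop(t,270,130,100,130,4)]))
E
```

```text
t 5.3 pos [ 0.545  -0.0281  0.2702] rpy [-89.92   0.09 -67.95] F [ 0.13  0.01 -1.37] op 0.052  => d(mm) [ 0.8 -1.8 -0.4] twist 0.047187254406537704
```

View pics/c4.png

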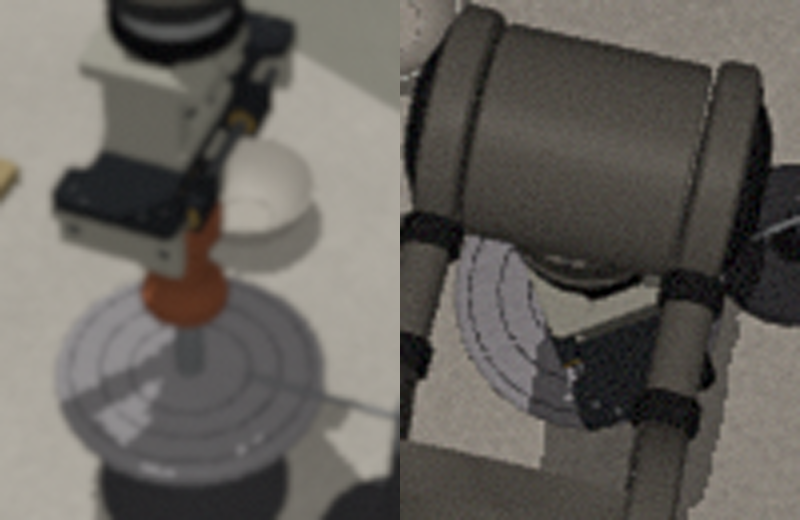

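```bash
python3 - <<'E'
from h import *
s=load("side")
def edges(c,v,u0,u1,test):
    row=c["frame"][v].astype(int); xs=[u for u in range(u0,u1) if test(row[u])]
    return (min(xs),max(xs)) if xs else None
red=lambda p:p[0]-p[2]>35
for v in range(160,194,2): print(v,edges(s,v,285,330,red))
g=cv2.cvtColor(s["frame"],cv2.COLOR_RGB2GRAY)
for v in range(191,206,2): print(v,g[v,296:320])
tcp=np.array([.545,-.0281,.2702])
# predicted silhouettes
a=np.linspace(0,2*np.pi,200)
for nm,z,r in(("foot bottom",.193,.028),("foot top",.206,.028),("top flange top",.273,.026)):
    P=np.array([proj(s,(tcp[0]+r*np.cos(x),tcp[1]+r*np.sin(x),z)) for x in a]);print(nm,P.min(0).round(1),P.max(0).round(1))
for nm,z,r in(("spindle base",.125,.0095),("sp top",.161,.0095)):
    P=np.array([proj(s,(.5453+r*np.cos(x),-.0287+r*np.sin(x),z)) for x in a]);print(nm,P.min(0).round(1),P.max(0).round(1))
cv2.imwrite("pics/c5.png",cv2.resize(cv2.cvtColor(s["frame"][150:215,275:340],cv2.COLOR_RGB2BGR),None,fx=9,fy=9,interpolation=cv2.INTER_CUBIC))
# t3
t=load("top")
E
```

```text
160 None
162 (314, 314)
164 (308, 314)
166 (312, 314)
168 (307, 314)
170 (307, 312)
172 (307, 311)
174 (307, 311)
176 (307, 313)
178 (306, 314)
180 (296, 315)
182 (296, 316)
184 (296, 315)
186 (297, 315)
188 (299, 313)
190 (302, 310)
192 None
191 [142 140 134 123 106 100  98  84  68  61  60  61  61  63  67  74  76  79
  83  86  89  90  92  93]
193 [132 131 132 133 137 139 134 113  84  73  74  75  75  72  77  85  91  91
  90  88  88  85  85  89]
195 [130 137 139 138 133 125 114  91  75  73  74  75  73  73  78  85  90  91
  91  91  92  90  86  82]
197 [140 139 136 123 103  93  90  82  73  72  74  72  73  72  74  83  91  93
  93  92  93  93  92  89]
199 [117 105 101  97  94  91  90  83  75  73  72  74  73  70  75  84  90  92
  92  92  92  93  93  93]
201 [94 91 91 92 92 91 90 85 75 71 73 73 71 71 75 83 91 92 92 92 92 92 92 92]
203 [91 92 91 93 93 92 92 90 85 78 78 77 77 80 84 90 91 91 93 90 91 90 92 91]
205 [108 116 118 117 108  96  92  91  91  91  90  90  91  90  91  92  91  92
  92  92  93  93  92  90]
foot bottom [295.1 176.5] [317.2 192.6]
foot top [294.8 172.9] [317.1 189.1]
top flange top [294.3 154. ] [316.  169.1]
spindle base [303.5 199.4] [310.7 204.8]
sp top [303.  190.2] [310.4 195.7]
```

View pics/c5.png

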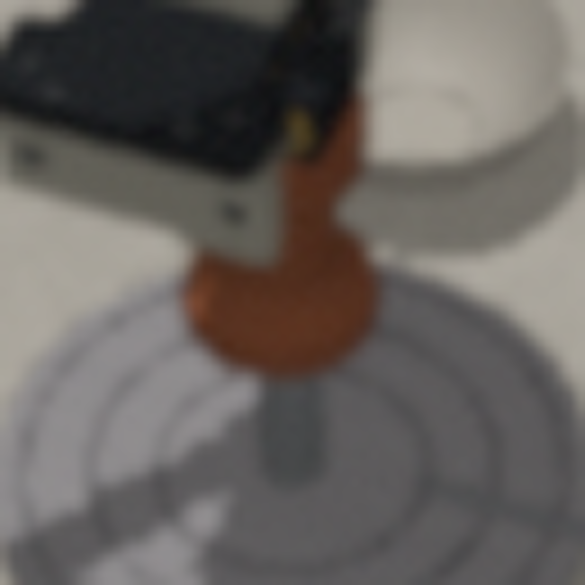

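```bash
python3 - <<'E'
from h import *
t=load("top")
f=cv2.imread("pics/t3.png")[...,::-1]
m=((f[...,0].astype(int)-f[...,2])>20).astype(np.uint8); m[:160]=0;m[215:]=0;m[:,:140]=0;m[:,185:]=0
tcp=np.array([.5811,.3493,.2713]);a=np.linspace(0,2*np.pi,300)
for z in(.194,.207):
    P=np.array([proj(t,(tcp[0]+.028*np.cos(x),tcp[1]+.028*np.sin(x),z)) for x in a]);print(z,P.min(0).round(1),P.max(0).round(1),P.mean(0))
for v in range(164,194,2):
    xs=np.where(m[v])[0]; print(v,xs.min() if len(xs) else None,xs.max() if len(xs) else None)
k=f[150:215,135:200].copy();k=cv2.resize(k[...,::-1],None,fx=8,fy=8,interpolation=cv2.INTER_CUBIC)
P=np.array([proj(t,(tcp[0]+.028*np.cos(x),tcp[1]+.028*np.sin(x),.207)) for x in a])
for p in P: cv2.circle(k,(int((p[0]-135+.5)*8),int((p[1]-150+.5)*8)),1,(0,255,0),-1)
cv2.imwrite("pics/c6.png",k)
E
```

```text
0.194 [155.7 170.1] [178. 192.] [166.8487286 181.0017505]
0.207 [153.6 169. ] [176.2 191.2] [164.88711699 180.05345536]
164 None None
166 153 160
168 153 162
170 154 184
172 155 184
174 156 184
176 156 184
178 166 184
180 167 184
182 168 184
184 168 184
186 169 184
188 170 184
190 161 184
192 173 184
```

View pics/c6.png

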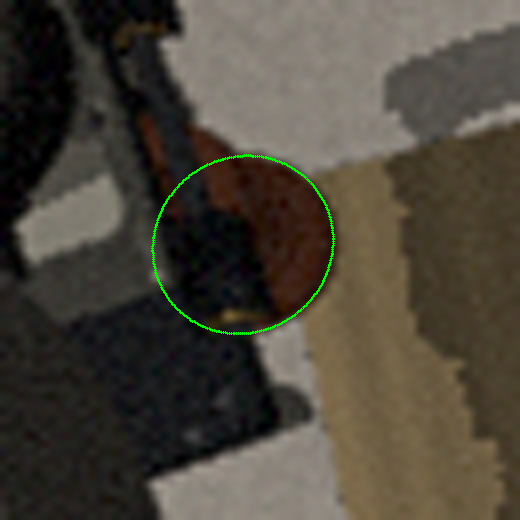

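```bash
python3 - <<'E'
from h import *
s=load("side");t=load("top")
print(onz(t,316.99,202.69,.124),onz(s,307.07,201.3+1.1,.124),onz(s,307.07,201.3,.124))
go(.5457,-.029,.249,-68)
E
```

```text
[ 0.54572261 -0.02861667  0.124     ] [ 0.54508057 -0.02882408  0.124     ] [ 0.54781857 -0.02609312  0.124     ]
t 5.4 pos [ 0.545  -0.028   0.2703] rpy [-8.992e+01  7.000e-02 -6.792e+01] F [ 0.21  0.01 -1.73] op 0.0516  => d(mm) [ 1.2 21.3  0.2] twist 0.08113059951287482
```

send_rows:
  motion:
    - [[0.0011,0.005,0.0002,0],[0.0011,0.012,0.0002,0],[0.0011,0.018,0.0002,0],[0.0011,0.02,0.0002,0],[0.0011,0.02,0.0002,0]]

```text
time: 5.9
tool_pos: [0.5454, -0.0288, 0.2497]
tool_rot: [-1.57, 0.002, -1.185]
contact_force: [0.3, 0.1, -1.1]
opening: 0.0517
```

send_rows:
  motion:
    - [[0,0.002,0,0],[0,0.005,0,0],[0,0.008,0,0],[0,0.008,0,0]]

```text
time: 6.3
tool_pos: [0.5452, -0.0288, 0.2412]
tool_rot: [-1.571, 0.002, -1.185]
contact_force: [0.1, 0.6, -2.7]
opening: 0.0518
```

```bash
python3 - <<'E'
from h import *
go(.5456,-.029,.249,-68)
s=snap("side","s7")
cv2.imwrite("pics/c7.png",cv2.resize(cv2.cvtColor(s["frame"][150:215,275:340],cv2.COLOR_RGB2BGR),None,fx=9,fy=9,interpolation=cv2.INTER_CUBIC))
E
```

```text
t 6.3 pos [ 0.5452 -0.0288  0.2412] rpy [-90.01   0.14 -67.92] F [ 0.06  0.63 -2.74] op 0.0518  => d(mm) [ 0.3 -7.8  0.3] twist 0.07809379865710753
```

View pics/c7.png

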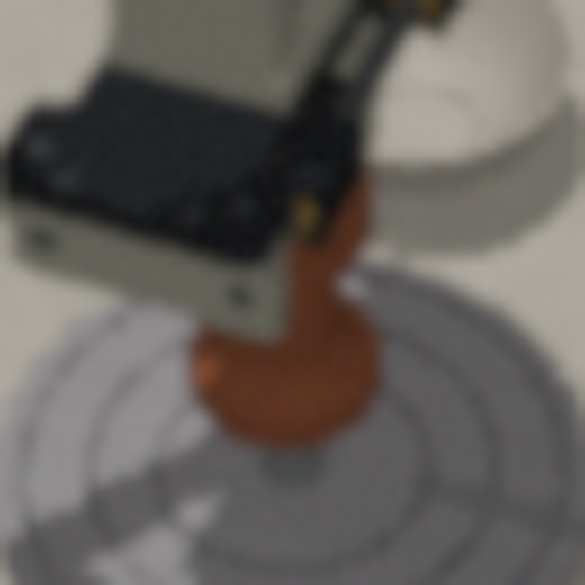

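send_rows:
  motion:
    - [[0.0006,0.002,0.0002,0],[0.0006,0.004,0.0002,0],[0.0006,0.006,0.0002,0],[0.0006,0.006,0.0002,0]]

```text
time: 6.75
tool_pos: [0.5456, -0.0293, 0.2351]
tool_rot: [-1.571, 0.003, -1.185]
contact_force: [-0.4, 0.1, -2.3]
opening: 0.0517
```

send_rows:
  motion:
    - [[0,0.002,0,0],[0,0.004,0,0],[0,0.006,0,0],[0,0.006,0,0]]

```text
time: 7.15
tool_pos: [0.5454, -0.0292, 0.2287]
tool_rot: [-1.572, 0.003, -1.186]
contact_force: [0.1, 0.8, -1.6]
opening: 0.0517
```

```bash
python3 - <<'E'
from h import *
go(.5455,-.029,.201,-68)
print(sensors.observe()["torque"])
E
```

```text
t 7.15 pos [ 0.5454 -0.0292  0.2287] rpy [-90.06   0.17 -67.92] F [ 0.12  0.77 -1.65] op 0.0517  => d(mm) [-0.1 27.7  0.2] twist 0.07554361948399446
[-0.10617944 -0.02964103  0.03710608]
```

send_rows:
  motion:
    - [[0,0.003,0,0],[0,0.006,0,0],[0,0.009,0,0],[0,0.012,0,0],[0,0.012,0,0]]

```text
time: 7.65
tool_pos: [0.5451, -0.0291, 0.2162]
tool_rot: [-1.573, 0.003, -1.185]
contact_force: [0.1, -0.6, -1.3]
opening: 0.0517
```

send_rows:
  motion:
    - [[0,0.003,0,0],[0,0.006,0,0],[0,0.009,0,0],[0,0.009,0,0]]

```text
time: 8.05
tool_pos: [0.5448, -0.029, 0.2066]
tool_rot: [-1.573, 0.004, -1.185]
contact_force: [0.1, -0.3, -2.4]
opening: 0.0517
```

```bash
python3 - <<'E'
from h import *
go(.5455,-.029,.201,-68)
s=snap("side","s8")
cv2.imwrite("pics/c8.png",cv2.resize(cv2.cvtColor(s["frame"][150:215,275:340],cv2.COLOR_RGB2BGR),None,fx=9,fy=9,interpolation=cv2.INTER_CUBIC))
E
```

```text
t 8.05 pos [ 0.5448 -0.029   0.2066] rpy [-90.15   0.23 -67.92] F [ 0.05 -0.29 -2.37] op 0.0517  => d(mm) [0.2 5.6 0.6] twist 0.0771626524982878
```

View pics/c8.png

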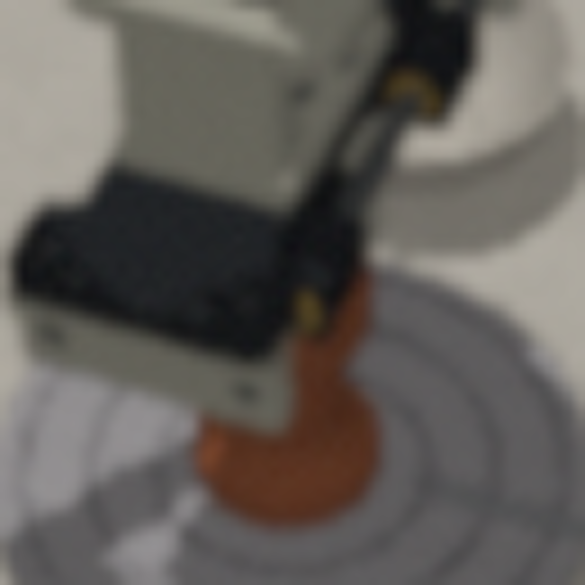

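The holder is threaded on the spindle with no spindle visible below the foot, and the forces are negligible. Final lowering follows.

send_rows:
  motion:
    - [[0,0.001,0.0003,0],[0,0.002,0.0003,0],[0,0.003,0.0003,0],[0,0.003,0.0003,0]]

```text
time: 8.5
tool_pos: [0.5454, -0.029, 0.2043]
tool_rot: [-1.573, 0.003, -1.185]
contact_force: [-0.0, 0.1, 1.1]
opening: 0.0516
```

send_rows:
  motion:
    - [[0,0.001,0,0],[0,0.002,0,0],[0,0.002,0,0]]

```text
time: 8.8
tool_pos: [0.5457, -0.0289, 0.204]
tool_rot: [-1.571, 0.002, -1.185]
contact_force: [-2.3, 1.2, 11.0]
opening: 0.0514
```

send_rows:
  motion:
    - [[0,0.001,0,0],[0,0.0015,0,0],[0,0.0015,0,0]]

```text
time: 9.1
tool_pos: [0.5457, -0.029, 0.204]
tool_rot: [-1.57, 0.001, -1.185]
contact_force: [-3.4, 0.6, 10.4]
opening: 0.0516
```

send_rows:
  motion:
    - [[0,-0.0005,0,0],[0,-0.0005,0,0]]

```text
time: 9.3
tool_pos: [0.5458, -0.029, 0.2046]
tool_rot: [-1.57, 0.001, -1.185]
contact_force: [0.7, -1.1, -2.4]
opening: 0.0518
```

send_rows:
  motion:
    - [[0,0,0,0],[0,0,0,0],[0,0,0,0],[0,0,0,0],[0,0,0,0]]
  gripper: 0.85

```text
time: 9.8
tool_pos: [0.5458, -0.029, 0.2045]
tool_rot: [-1.569, 0.001, -1.185]
contact_force: [0.0, -0.4, -0.8]
opening: 0.078
```

```bash
python3 - <<'E'
from h import *
go(.5455,-.029,.28,-68)
s=snap("side","s9")
cv2.imwrite("pics/c9.png",cv2.resize(cv2.cvtColor(s["frame"][140:215,275:350],cv2.COLOR_RGB2BGR),None,fx=8,fy=8,interpolation=cv2.INTER_CUBIC))
E
```

```text
t 9.8 pos [ 0.5458 -0.029   0.2045] rpy [-8.993e+01  6.000e-02 -6.791e+01] F [ 0.   -0.35 -0.78] op 0.078  => d(mm) [ -0.2 -75.5  -0.2] twist 0.09347516272947587
```

View pics/c9.png

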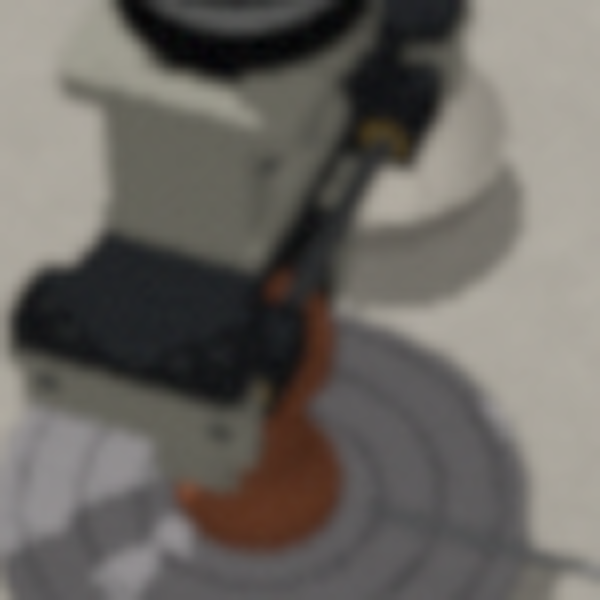

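Released, with the holder upright on the wheel. Lifting clear and backing away so both cameras can see.

send_rows:
  motion:
    - [[0,-0.005,0,0],[0,-0.02,0,0],[0,-0.045,0,0],[0,-0.07,0,0],[0,-0.085,0,0],[0,-0.085,0,0]]
  gripper: 0.85

```text
time: 10.45
tool_pos: [0.5467, -0.0293, 0.2922]
tool_rot: [-1.565, -0.002, -1.185]
contact_force: [0.5, 0.4, 0.3]
opening: 0.0779
```

```bash
python3 - <<'E'
from h import *
go(.45,.12,.29,-68)
E
```

```text
t 10.45 pos [ 0.5467 -0.0293  0.2922] rpy [-89.67  -0.1  -67.9 ] F [0.46 0.42 0.31] op 0.0779  => d(mm) [-174.7    1.7  -33.4] twist 0.09898702175161134
```

send_rows:
  motion:
    - [[-0.03,0,-0.008,0],[-0.07,0,-0.02,0],[-0.11,0,-0.03,0],[-0.15,0,-0.035,0],[-0.185,0,-0.035,0],[-0.21,0,-0.035,0],[-0.21,0,-0.035,0]]

```text
time: 11.15
tool_pos: [0.4336, 0.1543, 0.291]
tool_rot: [-1.566, -0.001, -1.182]
contact_force: [0.9, -0.2, 0.6]
opening: 0.0785
```

```bash
python3 - <<'E'
from h import *
go(.45,.12,.29,-68)
s=snap("side","s10");t=snap("top","t10")
def crop(c,x0,y0,w,h,k): return cv2.resize(cv2.cvtColor(c["frame"][y0:y0+h,x0:x0+w],cv2.COLOR_RGB2BGR),None,fx=k,fy=k,interpolation=cv2.INTER_CUBIC)
cv2.imwrite("pics/c10.png",np.vstack([crop(s,270,150,130,48,6),crop(t,270,160,130,48,6)]))
cv2.imwrite("pics/c10b.png",np.hstack([crop(s,280,160,66,100,6),crop(s,346,180,66,100,6)]))
E
```

```text
t 11.15 pos [0.4336 0.1543 0.291 ] rpy [-8.974e+01 -4.000e-02 -6.770e+01] F [ 0.9  -0.22  0.64] op 0.0785  => d(mm) [37.9  1.   2.1] twist 0.2989607409801067
```

View pics/c10.png

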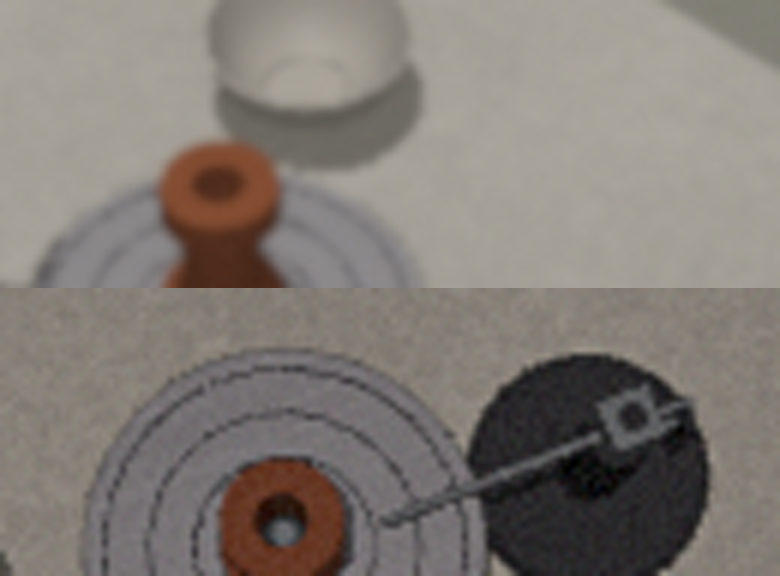

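View pics/c10b.png

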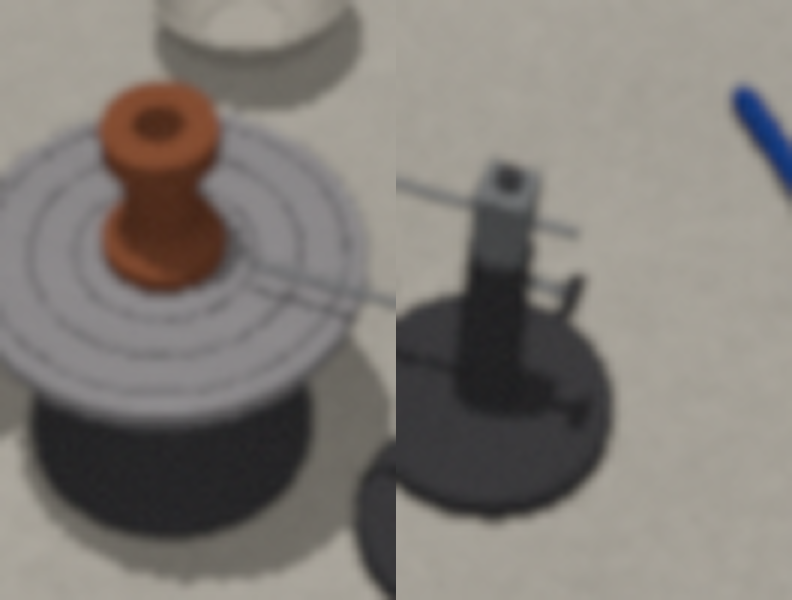

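```bash
python3 - <<'E'
from h import *
s=load("side");t=load("top")
print("rim",tri(s,(305.9,180.1),t,(316.75,198.3)))
print("block",tri(s,(364.6,209.25),t,(375.1,181.1)),onz(t,375.1,181.1,.165))
# block mask in top: lighter than foot; hole fit. orientation by minAreaRect
k=10;x0,y0,x1,y1=362,170,390,194
f=cv2.resize(t["frame"][y0:y1,x0:x1],None,fx=k,fy=k,interpolation=cv2.INTER_CUBIC);g=cv2.cvtColor(f,cv2.COLOR_RGB2GRAY)
cv2.imwrite("pics/c11.png",cv2.resize(g,None,fx=2,fy=2))
m=(g>78).astype(np.uint8)
m=cv2.morphologyEx(m,cv2.MORPH_OPEN,np.ones((45,45)));m2=cv2.morphologyEx((g>78).astype(np.uint8),cv2.MORPH_CLOSE,np.ones((45,45)));m2=cv2.morphologyEx(m2,cv2.MORPH_OPEN,np.ones((61,61)))
cs,_=cv2.findContours(m2,cv2.RETR_EXTERNAL,cv2.CHAIN_APPROX_NONE)
for q in cs:
    r=cv2.minAreaRect(q);print((r[0][0]+.5)/k-.5+x0,(r[0][1]+.5)/k-.5+y0,np.array(r[1])/k,r[2])
go(.600,-.1755,.26,-68)
E
```

```text
rim (array([ 0.54545332, -0.02798365,  0.20835504]), np.float64(0.0007147291946948319))
block (array([ 0.60009333, -0.17624155,  0.16926743]), np.float64(0.0008632070744392874)) [ 0.60054711 -0.17656191  0.165     ]
379.4 177.45 [15.8 20.1] 90.0
t 11.25 pos [0.435  0.1522 0.291 ] rpy [-89.73  -0.12 -67.82] F [-0.37  0.1   0.25] op 0.0777  => d(mm) [365.7  31.9  28.9] twist 0.18402481209710686
```

View pics/c11.png

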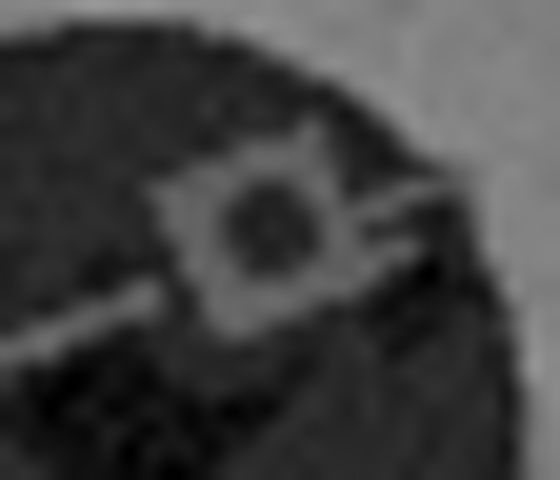

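Holder seated flat (side crop (160,190)), bore over the spindle in the top view. Now over to the grey rod block, top px (375,181).

send_rows:
  motion:
    - [[0.02,0,0.002,0],[0.055,0,0.005,-1],[0.1,0,0.008,-1],[0.145,0,0.012,-1],[0.19,0,0.015,-1],[0.235,0,0.019,-1],[0.28,0,0.022,-1],[0.32,0,0.025,-1]]
  gripper: 0.65

```text
time: 12.05
tool_pos: [0.5792, -0.1386, 0.291]
tool_rot: [-1.567, -0.002, -1.169]
contact_force: [0.6, 0.4, 0.6]
opening: 0.0595
```

```bash
python3 - <<'E'
from h import *
go(.6003,-.176,.26,-67)
E
```

```text
t 12.05 pos [ 0.5792 -0.1386  0.291 ] rpy [-89.78  -0.11 -66.96] F [0.64 0.43 0.63] op 0.0595  => d(mm) [42.6 31.1  4.7] twist 0.03685773008095339
```

send_rows:
  motion:
    - [[0.025,0.01,0.003,0],[0.042,0.025,0.0047,0],[0.0426,0.045,0.0047,0],[0.0426,0.06,0.0047,0],[0.0426,0.06,0.0047,0],[0.0426,0.06,0.0047,0]]

```text
time: 12.65
tool_pos: [0.6003, -0.1771, 0.2309]
tool_rot: [-1.567, -0.002, -1.17]
contact_force: [0.4, -0.1, 0.3]
opening: 0.0599
```

```bash
python3 - <<'E'
from h import *
go(.6003,-.176,.155,-67)
s=snap("side","s12");t=snap("top","t12")
def crop(c,x0,y0,w,h,k): return cv2.resize(cv2.cvtColor(c["frame"][y0:y0+h,x0:x0+w],cv2.COLOR_RGB2BGR),None,fx=k,fy=k,interpolation=cv2.INTER_CUBIC)
cv2.imwrite("pics/c12.png",np.hstack([crop(s,320,150,90,110,4),crop(t,320,130,90,110,4)]))
E
```

```text
t 12.65 pos [ 0.6003 -0.1771  0.2309] rpy [-89.81  -0.1  -67.04] F [ 0.41 -0.06  0.29] op 0.0599  => d(mm) [-1.1 75.9  0.2] twist -0.03616784373440396
```

View pics/c12.png

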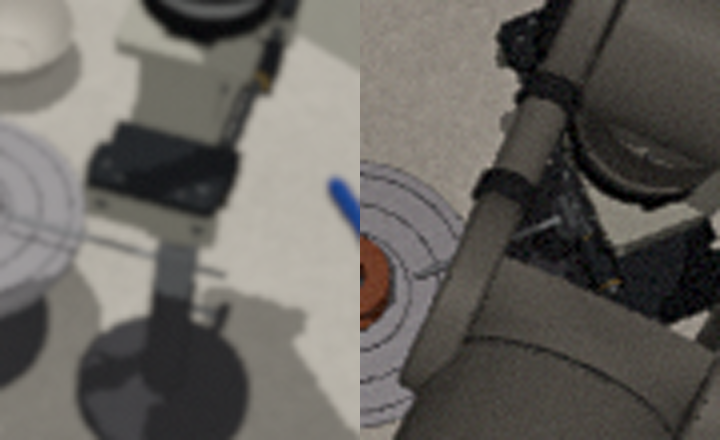

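```bash
python3 - <<'E'
from h import *
s=load("side");t=load("top")
print(proj(s,(.6003,-.176,.165)),proj(t,(.6003,-.176,.165)), onz(s,364.5,209.25,.165), onz(s,364.5,210.4,.165))
E
```

```text
[364.28419563 210.30036598] [374.88017046 181.18877063] [ 0.60328281 -0.17419049  0.165     ] [ 0.60042209 -0.17659552  0.165     ]
```

send_rows:
  motion:
    - [[-0.0008,0.015,0.0002,0],[-0.001,0.035,0.0002,0],[-0.001,0.05,0.0002,0],[-0.001,0.062,0.0002,0],[-0.001,0.07,0.0002,0],[-0.001,0.075,0.0002,0],[-0.001,0.075,0.0002,0]]

```text
time: 13.45
tool_pos: [0.601, -0.1757, 0.1569]
tool_rot: [-1.566, -0.003, -1.169]
contact_force: [0.6, -0.8, 0.4]
opening: 0.0593
```

```bash
python3 - <<'E'
from h import *
go(.6003,-.176,.155,-67)
s=snap("side","s13");t=snap("top","t13")
def crop(c,x0,y0,w,h,k): return cv2.resize(cv2.cvtColor(c["frame"][y0:y0+h,x0:x0+w],cv2.COLOR_RGB2BGR),None,fx=k,fy=k,interpolation=cv2.INTER_CUBIC)
cv2.imwrite("pics/c13.png",np.hstack([crop(s,320,150,90,110,4),crop(t,320,130,90,110,4)]))
E
```

```text
t 13.45 pos [ 0.601  -0.1757  0.1569] rpy [-89.73  -0.18 -66.99] F [ 0.56 -0.79  0.4 ] op 0.0593  => d(mm) [-0.   1.9 -0.8] twist 0.010773933949337788
```

View pics/c13.png

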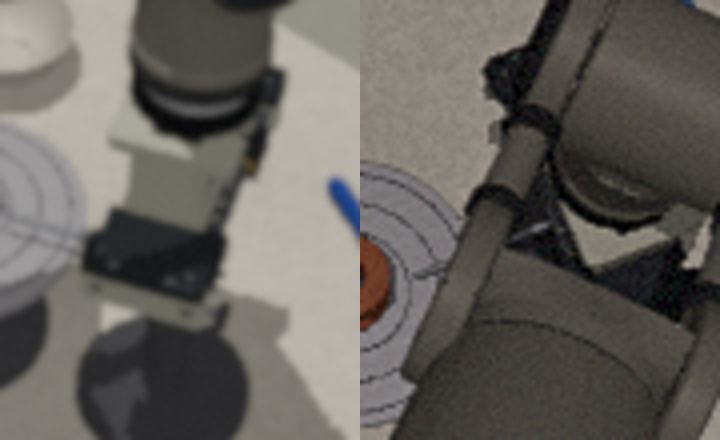

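send_rows:
  motion:
    - [[0,0.001,-0.0006,0],[0,0.002,-0.0007,0],[0,0.002,-0.0007,0]]

```text
time: 13.85
tool_pos: [0.6007, -0.1762, 0.1559]
tool_rot: [-1.565, -0.004, -1.169]
contact_force: [-1.2, 0.3, -0.1]
opening: 0.0598
```

send_rows:
  motion:
    - [[0,0,0,0],[0,0,0,0],[0,0,0,0],[0,0,0,0],[0,0,0,0],[0,0,0,0],[0,0,0,0],[0,0,0,0]]
  gripper: 0.2
  grip_force: 4

```text
time: 14.65
tool_pos: [0.6007, -0.1762, 0.1558]
tool_rot: [-1.565, -0.004, -1.169]
contact_force: [-0.3, -0.5, 0.3]
opening: 0.0238
```

```bash
python3 - <<'E'
from h import *
go(.6003,-.176,.217,-67);print(sensors.observe()["torque"])
s=snap("side","s14")
cv2.imwrite("pics/c14.png",cv2.resize(cv2.cvtColor(s["frame"][180:260,320:400],cv2.COLOR_RGB2BGR),None,fx=7,fy=7,interpolation=cv2.INTER_CUBIC))
E
```

```text
t 14.65 pos [ 0.6007 -0.1762  0.1558] rpy [-89.67  -0.24 -66.99] F [-0.34 -0.48  0.29] op 0.0238  => d(mm) [ -0.1 -61.2   0.1] twist 0.008211622832021703
[-0.09581572  0.16670087  0.05911764]
```

View pics/c14.png

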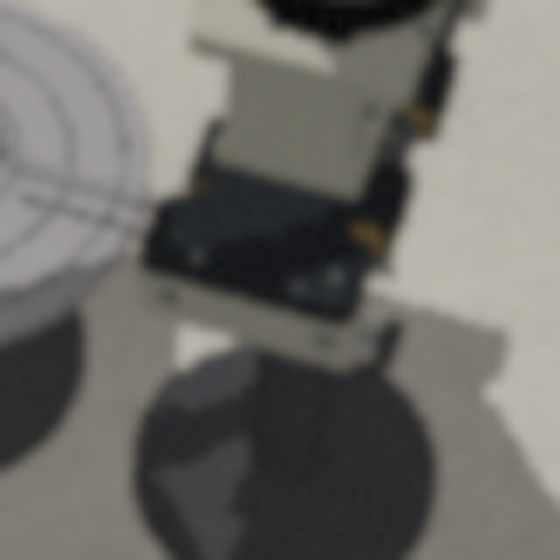

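send_rows:
  motion:
    - [[0,0,0,0],[0,0,0,0],[0,0,0,0]]
  gripper: 0.2
  grip_force: 25

```text
time: 15.0
tool_pos: [0.6006, -0.1762, 0.1558]
tool_rot: [-1.565, -0.004, -1.169]
contact_force: [-0.9, 0.2, 0.9]
opening: 0.0238
```

send_rows:
  motion:
    - [[0,-0.002,0,0],[0,-0.004,0,0],[0,-0.006,0,0],[0,-0.006,0,0]]

```text
time: 15.4
tool_pos: [0.6007, -0.1762, 0.1621]
tool_rot: [-1.565, -0.004, -1.169]
contact_force: [0.1, 0.2, -2.4]
opening: 0.0235
```

```bash
python3 - <<'E'
from h import *
go(.6005,-.1762,.2176,-67);print(sensors.observe()["torque"])
E
```

```text
t 15.4 pos [ 0.6007 -0.1762  0.1621] rpy [-89.66  -0.26 -66.99] F [ 0.09  0.19 -2.42] op 0.0235  => d(mm) [  0.1 -55.5   0.1] twist 0.00831826716824935
[-0.11670121  0.05600792 -0.05570687]
```

send_rows:
  motion:
    - [[0,-0.004,0,0],[0,-0.008,0,0],[0,-0.012,0,0],[0,-0.016,0,0],[0,-0.019,0,0],[0,-0.02,0,0],[0,-0.02,0,0]]

```text
time: 16.1
tool_pos: [0.6006, -0.1762, 0.1823]
tool_rot: [-1.565, -0.005, -1.169]
contact_force: [-0.2, 0.4, -3.3]
opening: 0.0241
```

```bash
python3 - <<'E'
from h import *
go(.6006,-.1762,.2176,-67);print(sensors.observe()["torque"])
E
```

```text
t 16.1 pos [ 0.6006 -0.1762  0.1823] rpy [-89.65  -0.26 -66.99] F [-0.15  0.39 -3.28] op 0.0241  => d(mm) [  0.2 -35.3   0.2] twist 0.007797918933050596
[-0.1128647   0.01945861  0.01534281]
```

send_rows:
  motion:
    - [[0,-0.004,0,0],[0,-0.009,0,0],[0,-0.014,0,0],[0,-0.019,0,0],[0,-0.024,0,0],[0,-0.029,0.0001,0],[0,-0.033,0.0002,0],[0,-0.035,0.0002,0]]

```text
time: 16.9
tool_pos: [0.6006, -0.1761, 0.2178]
tool_rot: [-1.564, -0.005, -1.169]
contact_force: [0.2, -0.0, -3.2]
opening: 0.024
```

send_rows:
  motion:
    - [[0,0,0,0],[0,0,0,0]]

```text
time: 17.1
tool_pos: [0.6006, -0.1761, 0.2178]
tool_rot: [-1.564, -0.005, -1.169]
contact_force: [-0.2, -0.4, -2.1]
opening: 0.0239
```

```bash
python3 - <<'E'
from h import *
go(.6006,-.1762,.2178,-67);print(sensors.observe()["torque"])
s=snap("side","s15");t=snap("top","t15")
def crop(c,x0,y0,w,h,k): return cv2.resize(cv2.cvtColor(c["frame"][y0:y0+h,x0:x0+w],cv2.COLOR_RGB2BGR),None,fx=k,fy=k,interpolation=cv2.INTER_CUBIC)
cv2.imwrite("pics/c15.png",np.vstack([crop(s,280,155,110,50,7),crop(t,280,175,110,35,7)]))
cv2.imwrite("pics/c15b.png",crop(s,280,155,130,110,6))
E
```

```text
t 17.1 pos [ 0.6006 -0.1761  0.2178] rpy [-89.63  -0.29 -66.99] F [-0.23 -0.4  -2.13] op 0.0239  => d(mm) [ 0.1 -0.  -0. ] twist 0.006457278114680776
[-0.0784011  0.0332665  0.0439976]
```

View pics/c15.png

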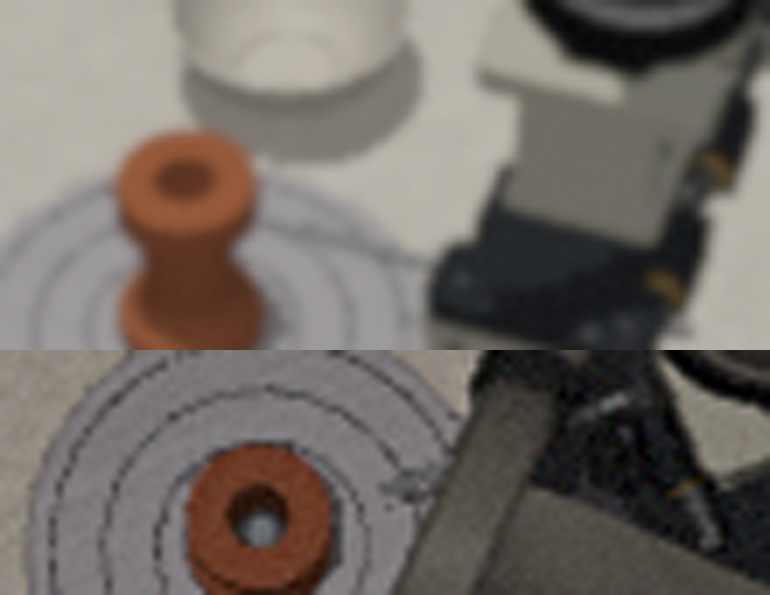

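View pics/c15b.png

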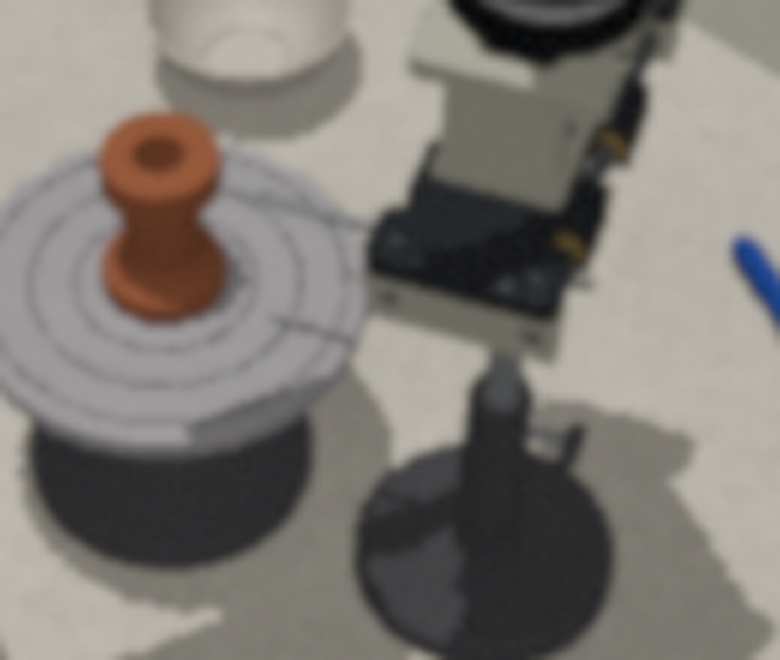

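```bash
python3 - <<'E'
from h import *
s=load("side");t=load("top")
th=np.radians(113.0);d=np.array([np.cos(th),np.sin(th)])
for z in(.203,.207,.211):
    for L in(.1175,.07): 
        p=np.array([.6006,-.1761])+d*L; print(z,L,proj(s,(*p,z)).round(1),proj(t,(*p,z)).round(1))
c=np.array([.5455,-.029]);
for z in(.203,.207,.211): print("rim",z,proj(s,(*c,z)).round(1),proj(t,(*c,z)).round(1))
def enh(c,x0,y0,w,h,k):
    g=cv2.cvtColor(c["frame"],cv2.COLOR_RGB2GRAY)[y0:y0+h,x0:x0+w];g=cv2.createCLAHE(4,(4,4)).apply(g);return cv2.resize(g,None,fx=k,fy=k,interpolation=cv2.INTER_CUBIC)
cv2.imwrite("pics/c16.png",np.hstack([enh(s,290,165,55,50,7),enh(t,305,170,55,50,7)]))
E
```

```text
0.203 0.1175 [320.1 187.6] [333.  195.4]
0.203 0.07 [338.2 192.6] [350.9 188.5]
0.207 0.1175 [320.1 186.5] [333.  195.2]
0.207 0.07 [338.2 191.5] [351.  188.2]
0.211 0.1175 [320.1 185.4] [333.1 195. ]
0.211 0.07 [338.3 190.4] [351.1 188. ]
rim 0.203 [306.4 181.7] [317.1 198.7]
rim 0.207 [306.4 180.6] [317.1 198.5]
rim 0.211 [306.3 179.5] [317.1 198.3]
```

View pics/c16.png

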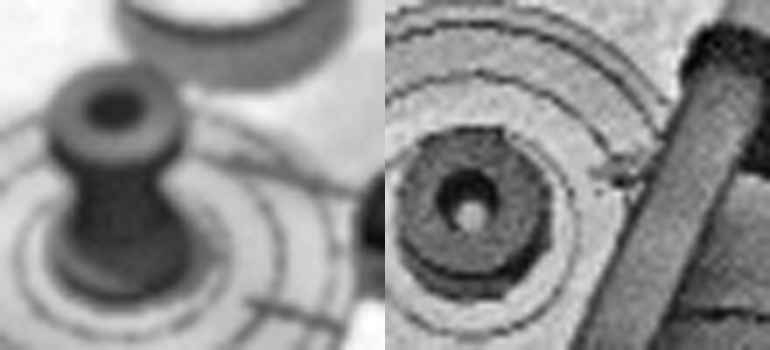

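```bash
python3 - <<'E'
from h import *
s=load("side")
th=np.radians(113.0);d=np.array([np.cos(th),np.sin(th)]);o=np.array([.6006,-.1761])
def line(fn,z,Ls):
    g=cv2.cvtColor(cv2.imread(fn),cv2.COLOR_BGR2GRAY).astype(np.float32);g=cv2.GaussianBlur(g,(0,0),.6);out=[]
    for L in Ls:
        u,v=proj(s,(*(o+d*L),z));vs=np.arange(v-3.5,v+3.5,.1,dtype=np.float32)
        p=cv2.remap(g,np.full((1,len(vs)),u,np.float32),vs.reshape(1,-1),cv2.INTER_CUBIC)[0]
        p=p-np.interp(vs,[vs[0],vs[-1]],[p[0],p[-1]]);i=np.argmin(p);w=np.clip(-p-(-p[i])*.5,0,None);out.append((round(float(u),1),round(float((w*vs).sum()/w.sum()-v),2),round(float(p[i]),1)))
    return out
print("start z.145");[print(x) for x in line("pics/side0.png",.145,np.arange(.03,.116,.008))]
print("now z.207");[print(x) for x in line("pics/s15.png",.207,np.arange(.062,.116,.005))]
# rim ellipse: current vs. board; use red mask bright face
def face(fn,x0,y0,x1,y1,k=8):
    f=cv2.resize(cv2.imread(fn)[y0:y1,x0:x1],None,fx=k,fy=k,interpolation=cv2.INTER_CUBIC)
    hsv=cv2.cvtColor(f,cv2.COLOR_BGR2HSV);m=((hsv[...,0]<14)&(hsv[...,1]>100));v=hsv[...,2]
    th,_=cv2.threshold(v[m].reshape(-1,1),0,255,cv2.THRESH_OTSU);mm=(m&(v>th)).astype(np.uint8)
    # bore hole centroid
    cs,h=cv2.findContours(mm,cv2.RETR_CCOMP,cv2.CHAIN_APPROX_NONE);i=max(range(len(cs)),key=lambda i:cv2.contourArea(cs[i]))
    e=cv2.fitEllipse(cv2.convexHull(cs[i]));hs=[cs[j] for j in range(len(cs)) if h[0][j][3]==i];hh=max(hs,key=cv2.contourArea) if hs else None
    c=lambda q:((q[0]+.5)/k-.5+x0,(q[1]+.5)/k-.5+y0)
    return c(e[0]),(e[1][0]/k,e[1][1]/k),(c(cv2.fitEllipse(hh)[0]) if hh is not None else None),th
print("board",face("pics/side0.png",218,128,250,168),proj(s,(.5807,.349,.098)))
print("wheel",face("pics/s15.png",294,168,320,210),proj(s,(.5455,-.029,.207)))
E
```

```text
start z.145
(352.5, 0.07, -30.5)
(349.5, 0.07, -28.7)
(346.5, -0.03, -28.7)
(343.5, 0.06, -26.9)
(340.5, 0.13, -24.7)
(337.6, 0.13, -4.8)
(334.6, 0.28, -7.8)
(331.7, 0.17, -11.1)
(328.8, 0.2, -2.6)
(325.8, 0.07, -11.9)
(322.9, -0.01, -9.7)
now z.207
(341.3, 0.52, -13.2)
(339.4, 0.19, -22.8)
(337.5, 0.38, -27.7)
(335.5, 0.28, -27.6)
(333.6, 0.51, -28.2)
(331.7, 0.02, -22.6)
(329.8, -0.3, -20.3)
(327.9, 0.24, -15.9)
(326.0, 0.49, -12.8)
(324.1, 0.5, -16.9)
(322.2, 0.89, -20.5)
board ((229.69533157348633, 138.92286586761475), (10.293668746948242, 15.869400978088379), (229.4606008529663, 138.3114595413208), 98.0) [229.73789915 138.6147873 ]
wheel ((306.1998567581177, 180.7298126220703), (14.430477142333984, 19.690715789794922), (305.8883123397827, 180.1885757446289), 118.0) [306.35528374 180.63981523]
```

send_rows:
  motion:
    - [[0,-0.0005,0,0],[0,-0.0005,0,0],[0,-0.0005,0,0],[0,-0.0005,0,0],[0,-0.0005,0,0]]

```text
time: 17.7
tool_pos: [0.6005, -0.176, 0.2181]
tool_rot: [-1.565, -0.005, -1.169]
contact_force: [0.1, 0.9, -3.0]
opening: 0.0237
```

```bash
python3 - <<'E'
from h import *
go(.6006,-.1761,.2183,-67); print(abs(sensors.observe()["qvel"]).max())
s=snap("side","s17");t=snap("top","t17")
# unmoved things: compare with first images outside arm
for n,a,b,boxes in(("side","side0","s17",{"bowl":(300,140,345,178),"bottle":(430,222,475,285),"short":(196,164,226,200),"foot":(338,232,385,268),"brush":(310,322,392,388)}),):
    A=cv2.imread(f"pics/{a}.png");B=cv2.imread(f"pics/{b}.png")
    for k,(x0,y0,x1,y1) in boxes.items():
        g=lambda I:cv2.cvtColor(I[y0:y1,x0:x1],cv2.COLOR_BGR2GRAY).astype(np.float32)
        print(k,np.round(cv2.phaseCorrelate(g(A),g(B),cv2.createHanningWindow((x1-x0,y1-y0),cv2.CV_32F)),2) if 0 else cv2.phaseCorrelate(g(A),g(B)))
cv2.imwrite("pics/c17.png",cv2.resize(cv2.imread("pics/s17.png"),None,fx=1.2,fy=1.2))
E
```

```text
t 17.7 pos [ 0.6005 -0.176   0.2181] rpy [-89.64  -0.27 -66.99] F [ 0.08  0.89 -3.02] op 0.0237  => d(mm) [ 0.1 -0.2  0. ] twist 0.005706783921198166
0.001105895543888933
bowl ((0.3519218185491866, -0.20710220920277678), 0.7272665858268738)
bottle ((0.45431615810286274, -0.07468265390426865), 1.0182571107728613)
short ((-0.027097839461461604, -0.04465140338331253), 0.9976795059663278)
foot ((-0.12153381231032512, 0.11423508083894873), 0.9150177229333807)
brush ((0.00723418646682461, 0.02170355269644375), 1.0066348122225868)
```

View pics/c17.png

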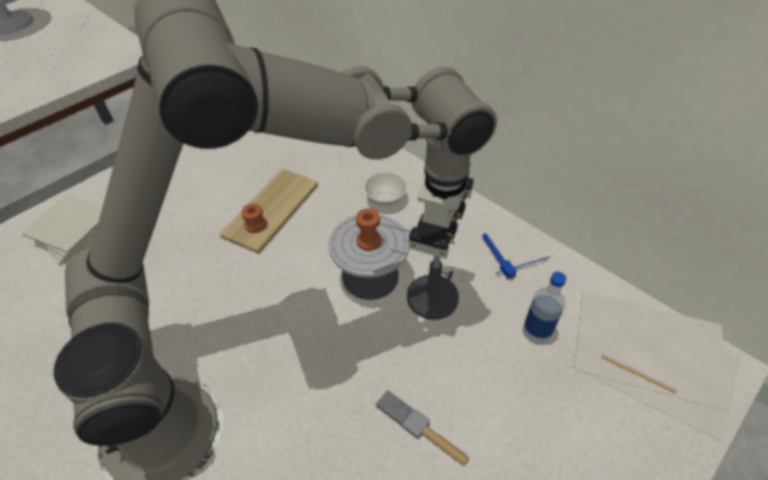

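All is in place: holder on the wheel at (368,228) and gauge foot at (433,297) flat, with nothing else moved. Handing in.

```bash
python3 -c "
from h import *
hand_in();print(sensors.observe()['time'])"
```

```text
the job is handed in; nothing more can be done
the job is handed in; nothing more can be done
```

The tall holder is seated over the spindle and let go. The gauge rod is drawn up and still held, with its pointer level with the rim. I handed the job in at about 17.8 s of the 64 s allowed; no verdict is reported.

- **Holder:** I gripped the tall holder by its top flange and lowered it over the spindle. It touched the wheel head at about 10 N, at a height that puts the rim at about 0.207 m. The pictures after release show it upright and flat.
- **Rod:** I drew the rod up 62 mm, and the pull never exceeded about 3.3 N, roughly the rod's own weight, so there was no sign of jamming. It ended still, held at 25 N grip.
- **Pointer height:** By the arm's position the pointer is at about 0.207 m, level with the rim. The side camera agreed to about 1 mm, and I raised the rod 0.3 mm after that reading.
- **Pointer clearance:** I work out the tip at about 40 mm from the holder's axis, about 14 mm clear of the flange. The arm hid part of the pointer from above, so the camera only roughly confirms this.
- **Other things:** The side view shows the gauge foot, short holder, bottle, bowl and brush all shifted by less than 0.5 px, so none moved noticeably.

**Disagreement:** Heights from the two cameras together came out 1 to 4 mm too high on known points such as the rod's block. I therefore trusted the arm's position for heights.

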